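# Find the fullest spray can in the carrier

## Robot

A 6-joint arm with a two-finger parallel gripper is mounted at the origin on a cart in front of the work surface, level with it; the furniture and walls round the work are solid. World frame = base frame: x ahead of the robot, y to its left, z up, the work surface at z = 0. Lengths are in mm, angles in rad, forces in N, time in s.
With the tool pointing down it reaches from about 300 to 775 mm from the base axis. Payload 14.6 kg.
Tool frame: the origin (TCP) lies on the centre line of the jaws, within the pads' length; the fingertips stand 19 mm ahead of it and the grasp point (between the pads) is the TCP (bot.tip_reach is the distance from the TCP to the fingertips, in mm); z points along the fingers, y is the line along which they close (so a half turn about z gives the same grasp; the last joint's range is limited). The gripper opens to 85 mm and grips with 20 to 120 N. Pads are 22 mm wide; open, the fingers measure 114 mm over their backs; the gripper's body (76 mm by 85 mm) begins 54 mm behind the grasp point. The pads swing forward as they close: fully open they stand 13 mm farther back than shut.
Start: joints at [1.111, 0.3, 1.521, -0, 1.321, -0.067], TCP at [210.524, 508.104, 250.281] pointing down, gripper open.
Joint ranges: [-3.03, 3.03], [-0.79, 2.21], [0.23, 2.52], [-1.04, 4.18], [0, 3.07], [-2.55, 2.55]. Speed limits (rad/s): [2.22, 2.22, 2.57, 3.14, 3.14, 3.14].

## Interface

Orientations are given as a unit quaternion [w, x, y, z].
In Python, from rig import bot gives the robot as it stands. Calls block until the motion is done:
- bot.move_to(position, orientation): joint-space move of the TCP to a pose.
- bot.servo_line(position, attitude=None, speed=150, until_force=None): straight line of the TCP; attitude=None keeps the orientation; speed is the mean speed in mm/s. With until_force (N) it stops when the force on the tool has changed by that much, and returns True; else False.
- bot.move_joints(angles): joint-space move.
- bot.move_gripper(opening, grip_force=None): finger opening in mm; grip_force is the grip in N (None keeps the last); returns when the fingers have stopped.
- bot.dwell(seconds).
- bot.ik(position, orientation): joint angles nearest the present ones, or None.
- bot.read_state(): the state.
- bot.read_camera(name): name is "scene" or "top" or "wrist"; returns a dict with "image" (400x640x3 uint8, blue, green, red), "depth" (400x640 float32, mm along the optical axis (not along the pixel's ray), 0 where there is no reading), "fovy" (degrees; the focal length in pixels is half the picture's height over the tangent of half this angle, whatever the lens; pixels are square), "cx", "cy" (the principal point, pixels), "eye" and "attitude" of the camera in the world; the wrist camera has in their place "mount" (4x4, takes a point from camera to tool coordinates, whose origin is the TCP and whose axes are the flange's). Camera axes: x right, y down, z forward; pixel columns grow to the right and rows downward; lengths in mm; the calibration is good to about 2 mm. A picture is of the moment at which its call begins: read the wrist's pose just before it.
A pose or a line that the arm cannot do raises bot.MotionError and nothing moves.
- bot.finish_job(): hands the job in; it is judged then, once.
The state is a dict: "clock": time; "joint_positions": joint angles; "qvel": joint speeds; "effort": joint torques, N m; "ee_pos": TCP position; "tool_rot": TCP orientation; "ft_force": force on the tool from outside, world axes, zero at the start; "moment": the same for the moment, N m; "grip_width": finger opening in mm; "grip_force": force on a finger pad.
Only numpy, scipy, OpenCV 4.12 (cv2) and the standard library are available. Lean on these libraries where they do the work, as an engineer would, in place of code of your own. Each camera call takes 0.05 s, during which the arm holds its last target. There are 200 camera calls.

## Task

The three spray cans in the carrier look alike, but one of them is much fuller than the other two. Turn the lock on top of the carrier anticlockwise until it clicks over into its free position and leave it there, then lift each can in turn straight up clear of its pocket to feel its weight, putting each back in its pocket before you lift the next. Finish with the heaviest one held up, upright and still, at least 10 cm above its pocket (do not put it down or let go) and the other two standing in their pockets; leave everything else on the table where it is.

Things in the scene. Friction and masses are not known exactly. Their poses are not given: they have to be found in the camera images.
- carrier: round plywood board, 254 mm across, that cannot be shifted, with three steel cups (pockets) on a circle of 90 mm radius and a steel post in the middle. Origin: centre of the board's underside, on the table; z up; x points to pocket 1, pockets 2 and 3 follow at +120 and -120 degrees.
- lock (a joint): turn of the lock about the upright post: 0 = locked (a steel lobe 4 mm over each cap), 1.047 rad (60 degrees anticlockwise from above) = free, lobes between the cans; stops at both. A spring goes over centre: it resists with 0.05 N m at first, 0.11 at 0.2 rad, none at 0.52 rad, then snaps on to the stop. Lobes reach 89 mm from the axis, 198 to 204 mm above the table.
- lock_grip (a point): point to grip on the lock's black bar-shaped handle, on the post's axis, 227 mm above the table. The bar is 62 mm long along this point's x axis (locked: the carrier's x), 16 mm thick along its y axis, 30 mm tall; its top is 12 mm above this point, the steel lobes' upper face 23 mm below it. The point turns with the lock. Once it is free, pass over this handle, not against it: a knock turns it back.
- can_1: spray can, green with a black cap, one of three that look the same, standing in pocket 1 at the start; origin at the centre of its underside, z along its axis. Which of the three is the fullest changes from start to start: that one weighs 390 to 520 g, the other two 170 to 270 g each.
- can_1_mid (a point): centre of can_1, half-way up, on its axis. The can is 180 mm tall: body 52 mm in diameter up to 56 mm above this point, then the cap, 46 mm in diameter, up to 90 mm above it. Grip it by the cap from above, the fingers closing along the tangent of the carrier's circle, so that the gripper stays clear of the lock's handle.
- pocket_1 (a point): floor of pocket 1, at the cup's axis, 14 mm above the table: a round cup, 60 mm inside (the can has about 4 mm of play all round), its flared rim 27 mm above this point
- can_2: spray can, green with a black cap, one of three that look the same, standing in pocket 2 at the start; origin at the centre of its underside, z along its axis. Which of the three is the fullest changes from start to start: that one weighs 390 to 520 g, the other two 170 to 270 g each.
- can_2_mid (a point): centre of can_2, half-way up, on its axis. The can is 180 mm tall: body 52 mm in diameter up to 56 mm above this point, then the cap, 46 mm in diameter, up to 90 mm above it. Grip it by the cap from above, the fingers closing along the tangent of the carrier's circle, so that the gripper stays clear of the lock's handle.
- pocket_2 (a point): floor of pocket 2, at the cup's axis, 14 mm above the table: a round cup, 60 mm inside (the can has about 4 mm of play all round), its flared rim 27 mm above this point
- can_3: spray can, green with a black cap, one of three that look the same, standing in pocket 3 at the start; origin at the centre of its underside, z along its axis. Which of the three is the fullest changes from start to start: that one weighs 390 to 520 g, the other two 170 to 270 g each.
- can_3_mid (a point): centre of can_3, half-way up, on its axis. The can is 180 mm tall: body 52 mm in diameter up to 56 mm above this point, then the cap, 46 mm in diameter, up to 90 mm above it. Grip it by the cap from above, the fingers closing along the tangent of the carrier's circle, so that the gripper stays clear of the lock's handle.
- pocket_3 (a point): floor of pocket 3, at the cup's axis, 14 mm above the table: a round cup, 60 mm inside (the can has about 4 mm of play all round), its flared rim 27 mm above this point
- leg_cup: brown wooden furniture-leg cup, 46 mm across, 58 mm tall, at the table's near edge; a bystander to leave alone; origin at the centre of its underside
- castor_ball: old ball castor, 69x42x40 mm, lying beyond and to the left of the carrier; a bystander to leave alone; origin at the centre of its underside
- knob_dark: dark wooden drawer knob, 38 mm, beyond and to the right of the carrier; a bystander to leave alone; origin at the centre of its underside
- masking_tape: roll of masking tape, 98 mm across, lying flat at the far left; a bystander to leave alone; origin at the centre of its underside
Not all that is in view belongs to the job. Leave any blue look-alike of the can_1 alone.

How it is judged:
By the outcome, as a careful person would: the job done as asked, in the order asked, and still so for the second after the job is handed in, while the arm keeps its last pose, push and grip.
It also fails if it takes over 72 s, if anything falls off the work surface, if the arm or the gripper's body presses on something with over 40 N, if the wrist force passes 120 N, or if a joint passes its speed limit or range.

## Working session

There is one attempt and no reset: what is moved stays moved. The work goes in short steps, each a Python script; the robot and the scene stay as the last script left them, time stands still between calls to the robot, and variables do not carry over. Pictures are saved under pics/ and viewed, at most 10 in all, crops included, and the job is handed in when it is done.

```bash
ls; mkdir -p pics
python3 - <<'E'
from rig import bot
import cv2,numpy as np
for n in("scene","top"):
    c=bot.read_camera(n);cv2.imwrite(f"pics/{n}0.png",c["image"]);np.savez(f"{n}0.npz",**c)
    print(n,c["fovy"],c["cx"],c["cy"],c["eye"],c["attitude"])
s=bot.read_state();print(s["ee_pos"],s["tool_rot"],s["ft_force"],s["clock"],bot.tip_reach)
E
```

```text
pics
scene 47.08116431214154 319.1888884450784 205.8650715567936 [-132.99170567 -762.38417825  822.18267082] [-0.46318046  0.81362532 -0.30855056  0.1681495 ]
top 42.3124018467243 326.3138235603966 195.3371422957638 [ 441.92823873   95.57217973 1281.76117694] [ 0.03628818 -0.69739497  0.71370881 -0.05425088]
[210.43516374 507.9364582  249.7720799 ] [-1.43544382e-04  1.95132683e-01  9.80776712e-01 -5.06440013e-04] [-0.24364611 -0.25026002 -0.13527761] 0.1 19.0
```

View pics/scene0.png

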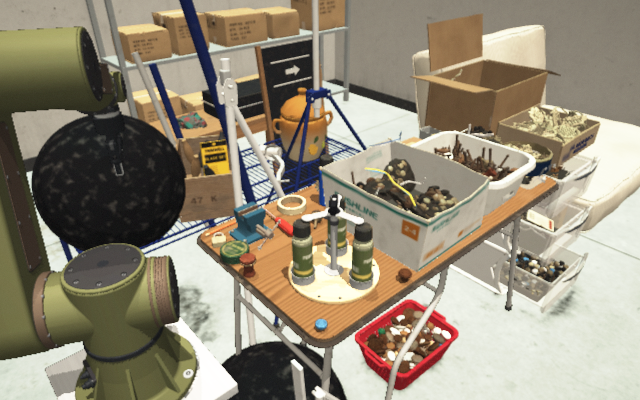

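View pics/top0.png

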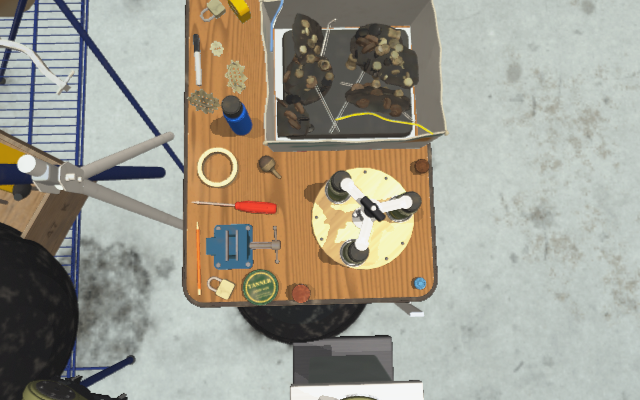

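The scene picture shows the carrier at (335,270) with three green cans. In the top picture the board is at (363,218), the black-capped cans are at (340,185), (403,208) and (352,250), and the lock bar is at (372,208). Two things could be mistaken for a can: the blue bottle at (236,115), which is the look-alike, and the dark knobs at (421,167) and (268,165). The targets are the three green cans on the board.

```bash
cat > h.py <<'E'
import numpy as np,cv2
from scipy.spatial.transform import Rotation as R
def rot(q): return R.from_quat([q[1],q[2],q[3],q[0]]).as_matrix()
def quat(m): x,y,z,w=R.from_matrix(m).as_quat(); return [w,x,y,z]
def ray(c,uv,z):
    "pixels -> points on the plane at height z"
    uv=np.atleast_2d(uv).astype(float); f=200/np.tan(np.radians(c["fovy"])/2)
    d=np.c_[(uv[:,0]-c["cx"])/f,(uv[:,1]-c["cy"])/f,np.ones(len(uv))]@rot(c["attitude"]).T
    return c["eye"]+d*((z-c["eye"][2])/d[:,2])[:,None]
def cloud(c):
    f=200/np.tan(np.radians(c["fovy"])/2); v,u=np.mgrid[:400,:640]; d=c["depth"]
    return np.stack([(u-c["cx"])/f*d,(v-c["cy"])/f*d,d],-1)@rot(c["attitude"]).T+c["eye"]
E
python3 - <<'E'
from h import *
c=dict(np.load("top0.npz"));im=c["image"];P=cloud(c);z=P[...,2]
box=np.zeros((400,640),bool);box[155:285,300:430]=1
def rep(n,m,zz):
    m=m&box; vv,uu=np.nonzero(m)
    if len(vv)<5:print(n,len(vv));return
    p=ray(c,np.c_[uu,vv],zz)[:,:2]; e,V=np.linalg.eigh(np.cov(p.T))
    print(n,len(vv),"mean",p.mean(0).round(1),"medz",np.median(z[m]).round(1),"axis",np.degrees(np.arctan2(V[1,1],V[0,1])).round(1),"sd",np.sqrt(e).round(1), "circ",np.array(cv2.minEnclosingCircle(p.astype(np.float32))[0]).round(1))
rep("handle",(z>225)&(z<250),239)
rep("lobes",(z>193)&(z<212),204)
g=im.astype(int)
board=(z>5)&(z<22)&(g[...,2]>180)&(g[...,1]>160)&(g[...,0]>100)
vv,uu=np.nonzero(board&box);zb=np.median(z[board&box]);h=cv2.convexHull(np.c_[uu,vv].astype(np.int32))[:,0]
p=ray(c,h,zb)[:,:2].astype(np.float32);print("board z",zb,cv2.fitEllipse(p),cv2.minEnclosingCircle(p))
# lobes by angle
m=(z>193)&(z<212)&box;vv,uu=np.nonzero(m);p=ray(c,np.c_[uu,vv],204)[:,:2];ctr=p.mean(0)
hm=(z>225)&(z<250)&box
for o in (ctr,):
    d=p-o;r=np.hypot(*d.T);a=np.degrees(np.arctan2(d[:,1],d[:,0]));k=r>45
    # three-fold phase
    print("lobe phase",np.degrees(np.angle(np.mean(np.exp(3j*np.radians(a[k])))))/3,r.max())
cap=(z>182)&(z<=199)&(g.max(-1)<90)&box
n,l,st,ce=cv2.connectedComponentsWithStats(cap.astype(np.uint8))
for i in range(1,n):
    if st[i,4]>20:print("cap",ce[i],st[i,4],ray(c,ce[i],194).round(1))
cv2.imwrite("pics/crop.png",cv2.resize(im[155:285,300:440],None,fx=4,fy=4,interpolation=cv2.INTER_CUBIC))
E
```

```text
handle 251 mean [547.2 -26.6] medz 238.2 axis -138.0 sd [ 4.9 17.5] circ [547.1 -25.8]
lobes 1496 mean [546.  -27.7] medz 203.0 axis 131.3 sd [46.  47.7] circ [546.4 -26.5]
board z 11.826249711451737 ((547.9161376953125, -27.36993408203125), (251.2993621826172, 251.80091857910156), 39.506771087646484) ((548.1843872070312, -27.284019470214844), 126.52800750732422)
lobe phase 41.84564434137352 109.16676490980697
cap [337.71428571 179.23809524] 147 [[615.9  41.  194. ]]
cap [410.125   193.21875] 32 [[ 582.5 -112.7  194. ]]
cap [413.2173913  207.28985507] 69 [[ 552.2 -117.9  194. ]]
cap [355.79166667 253.88194444] 144 [[456.8   7.4 194. ]]
```

View pics/crop.png

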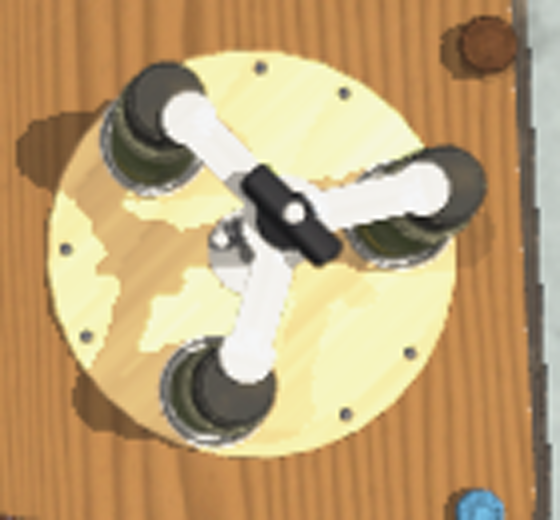

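The crop shows the lobes at (185,115), (440,185) and (245,360), each over a black cap. The bar at (292,208) points along the upper-left lobe (42°), so pocket 1 is the upper-left one. The axis fits agree to within 2 mm of (547,-27). Next I check the box height and the IK.

```bash
cat >> h.py <<'E'
from rig import bot
C=np.array([547.,-27.]);A0=42.
def down(deg):
    "tool pointing down, closing line (y) at this world yaw"
    a=np.radians(deg);y=np.array([np.cos(a),np.sin(a),0]);z=np.array([0,0,-1.])
    return quat(np.c_[np.cross(y,z),y,z])
def best(p,deg):
    "of the two equal grasps, the one with the last joint nearest its middle"
    o=[(abs(q[5]),d) for d in(deg,deg+180) if (q:=bot.ik(p,down(d))) is not None]
    return min(o)[1] if o else None
E
python3 - <<'E'
from h import *
c=dict(np.load("top0.npz"));P=cloud(c)
m=(P[...,2]>30)&(P[...,0]>610)&(np.abs(P[...,1])<250)&(np.hypot(P[...,0]-C[0],P[...,1]-C[1])>130)
Q=P[m];print("box: z max",np.percentile(Q[:,2],99),"near x",np.percentile(Q[:,0],1))
for d in(132,312):
  for z in(231,300):
    a=bot.ik([*C,z],down(d));b=bot.ik([*C,z],down(d+60));print(d,z,a if a is None else np.round(a,2),b if b is None else np.round(b,2))
for i,t in enumerate((0,120,-120)):
    r=np.radians(A0+t);p=C+90*np.array([np.cos(r),np.sin(r)])
    for d in(A0+t+90,A0+t-90):
        print(i+1,p.round(1),[None if (q:=bot.ik([*p,z],down(d))) is None else np.round(q,2) for z in(178,330)])
E
```

```text
box: z max 214.56408936500992 near x 699.0228503274518
132 231 [-0.12  0.31  1.55 -0.    1.28 -2.42] None
132 300 [-0.12  0.26  1.45 -0.    1.43 -2.42] None
312 231 [-0.12  0.31  1.55 -0.    1.28  0.72] [-0.12  0.31  1.55 -0.    1.28 -0.33]
312 300 [-0.12  0.26  1.45 -0.    1.43  0.72] [-0.12  0.26  1.45 -0.    1.43 -0.33]
1 [613.9  33.2] [array([-0.01,  0.51,  1.41, -0.  ,  1.23, -2.31]), array([-0.01,  0.41,  1.2 , -0.  ,  1.54, -2.31])]
1 [613.9  33.2] [array([-0.01,  0.51,  1.41, -0.  ,  1.23,  0.83]), array([-0.01,  0.41,  1.2 , -0.  ,  1.54,  0.83])]
2 [461.4   0.8] [array([-0.08,  0.18,  1.85, -0.  ,  1.11,  1.81]), array([-0.08,  0.05,  1.63, -0.  ,  1.46,  1.81])]
2 [461.4   0.8] [array([-0.08,  0.18,  1.85, -0.  ,  1.11, -1.33]), array([-0.08,  0.05,  1.63, -0.  ,  1.46, -1.33])]
3 [ 565.7 -115. ] [array([-0.26,  0.43,  1.52, -0.  ,  1.19, -0.47]), array([-0.26,  0.32,  1.32, -0.  ,  1.51, -0.47])]
3 [ 565.7 -115. ] [None, None]
```

Run:
```python
from h import *
bot.move_to([*C,330],down(312)); bot.move_gripper(45,50)
s=bot.read_state();c=bot.read_camera("wrist");print(s["clock"],s["ee_pos"])
M=np.eye(4);M[:3,:3]=rot(s["tool_rot"]);M[:3,3]=s["ee_pos"];T=M@c["mount"]
c["eye"]=T[:3,3];c["attitude"]=quat(T[:3,:3]);np.savez("w0.npz",**{k:c[k] for k in c})
P=cloud(c);z=P[...,2];m=(z>225)&(z<246)&(np.hypot(P[...,0]-C[0],P[...,1]-C[1])<45)&(c["image"].max(-1)<110)
p=P[m][:,:2].astype(np.float32);print(m.sum(),np.median(z[m]) if m.any() else 0)
if len(p)>20: print(cv2.minAreaRect(p))
cv2.imwrite("pics/w0.png",c["image"])
```

```text
2.85 [547.00595164 -26.9622266  329.97667787]
1796 238.49472206341943
((547.8372802734375, -27.238555908203125), (61.130714416503906, 15.710054397583008), 42.32057571411133)
```

View pics/w0.png

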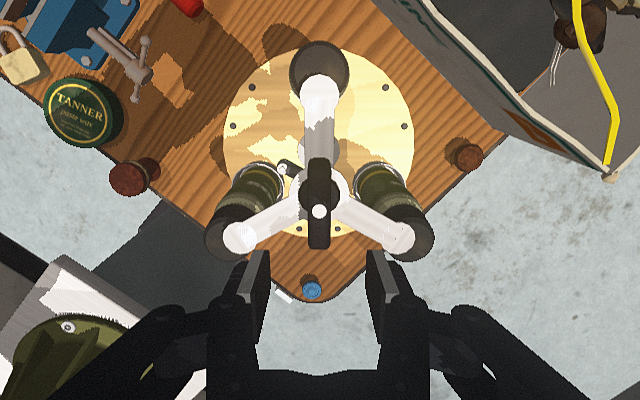

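The wrist view shows the bar upright at (319,205), midway between the fingers. It measures 61x16 mm at 42.3°, centred on (547.8,-27.2), so it matches the description. Gripping and turning it now.

```bash
sed -i 's/^C=.*/C=np.array([547.7,-27.2]);A0=42.3/' h.py
python3 - <<'E'
from h import *
bot.move_to([*C,300],down(A0+270))
print(bot.servo_line([*C,231],speed=60,until_force=8))
bot.move_gripper(5,50)
s=bot.read_state();print(s["clock"],s["ee_pos"],s["grip_width"],s["grip_force"],s["ft_force"])
q0=np.array(s["joint_positions"])
for a in(20,40,60):
    q=q0.copy();q[5]-=np.radians(a);bot.move_joints(q)
    s=bot.read_state();print(a,s["clock"],s["moment"],s["ft_force"],s["grip_width"])
bot.move_gripper(40);s=bot.read_state();print(s["grip_width"],s["ft_force"])
bot.servo_line([*C,330],speed=120)
bot.move_to([400,-27,330],down(A0+330))
c=bot.read_camera("top");np.savez("top1.npz",**c);im=c["image"];P=cloud(c);z=P[...,2]
print(bot.read_state()["clock"])
d=np.hypot(P[...,0]-C[0],P[...,1]-C[1])
m=(z>228)&(z<246)&(d<45);vv,uu=np.nonzero(m)
if m.sum()>20: print("handle",m.sum(),cv2.minAreaRect(ray(c,np.c_[uu,vv],239)[:,:2].astype(np.float32)))
for i,t in enumerate((0,120,-120)):
    r=np.radians(A0+t);e=C+90*np.array([np.cos(r),np.sin(r)])
    m=(z>184)&(z<203)&(np.hypot(P[...,0]-e[0],P[...,1]-e[1])<38)&(im.max(-1)<120);vv,uu=np.nonzero(m)
    if m.sum()>20:
        p=ray(c,np.c_[uu,vv],194)[:,:2].astype(np.float32);print(i+1,e.round(1),m.sum(),np.median(z[m]),p.mean(0),cv2.minEnclosingCircle(p))
cv2.imwrite("pics/t1.png",cv2.resize(im[145:295,290:440],None,fx=4,fy=4))
E
```

```text
False
4.8167 [547.8933009  -27.35529489 231.35479258] 15.310191052909138 50.35342991352081 [ 1.01249192 -2.17829984  3.04036776]
20 5.2417 [-0.38695554 -0.23716992 -0.08890433] [ 1.41189821 -3.138455    0.59030339] 15.249249437097017
40 5.6667 [-0.57922216 -0.49278489  0.04186607] [ 4.08951253 -4.57839197 -0.85665606] 15.238151310477908
60 6.0917 [-0.38428837 -0.59307536  0.05482826] [ 4.47363224 -2.73305303  0.20967243] 15.083620237940982
40.08708903631089 [ 0.70430227 -0.46001613 -0.66138327]
8.1167
handle 242 ((547.4352416992188, -26.826274871826172), (16.429893493652344, 61.99056625366211), 11.936851501464844)
1 [614.3  33.4] 306 193.19565036303652 [613.46564   33.676037] ((613.6939697265625, 33.5672607421875), 21.719051361083984)
2 [4.62e+02 2.00e-01] 326 193.09139717911182 [462.37457     1.8676515] ((462.2690124511719, 1.7158098220825195), 21.5913028717041)
3 [ 566.9 -115.1] 314 193.1634077138367 [ 565.5752  -113.32729] ((565.6300659179688, -113.2358169555664), 21.840600967407227)
```

View pics/t1.png

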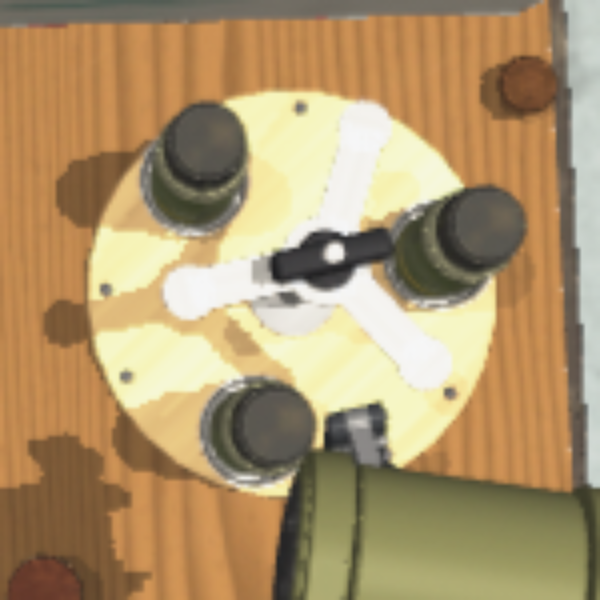

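The picture shows the bar at (332,255) lying at 102°, with the lobes between the cans, so the lock is free. All three caps, at (205,143), (483,226) and (273,425), are uncovered and within 2 mm of where they should be. Next I weigh can 2 and put it back.

```bash
cat >> h.py <<'E'
CAN={1:([613.8,33.5],0),2:([462.2,1.2],120),3:([566.,-114.],-120)}
ZG=180
def grab(i,lift=100):
    p,t=CAN[i];d=best([*p,ZG],A0+t+90)
    bot.move_to([*p,300],down(d));bot.move_gripper(75,50)
    hit=bot.servo_line([*p,ZG],speed=90,until_force=8)
    if hit: raise SystemExit(f"touch at {bot.read_state()['ee_pos']}")
    bot.dwell(.3);f0=bot.read_state()["ft_force"][2]
    bot.move_gripper(30,50);s=bot.read_state();print(i,"width",s["grip_width"],"grip",s["grip_force"],"ft",s["ft_force"])
    if not 42<s["grip_width"]<50: raise SystemExit("bad grip")
    bot.servo_line([*p,ZG+lift],speed=80);bot.dwell(.5)
    f=np.mean([(bot.dwell(.05),bot.read_state()["ft_force"][2])[1] for _ in range(6)]);s=bot.read_state()
    print(i,"mass g",(f0-f)/9.81*1000,"width",s["grip_width"],"ft",s["ft_force"],"t",s["clock"])
def back(i,lift=100):
    p,t=CAN[i]
    bot.servo_line([*p,ZG+4],speed=70);hit=bot.servo_line([*p,ZG-1],speed=20,until_force=4)
    s=bot.read_state();print(i,"down",hit,s["ee_pos"],s["ft_force"])
    bot.move_gripper(75);bot.servo_line([*p,300],speed=120);print("t",bot.read_state()["clock"])
E
python3 - <<'E'
from h import *
grab(2);c=bot.read_camera("scene");cv2.imwrite("pics/lift2.png",cv2.resize(c["image"][120:330,200:480],None,fx=2.5,fy=2.5));back(2)
E
```

```text
2 width 42.35273453922507 grip 51.722728960448876 ft [ 0.08491266 -1.00110509  5.14165447]
2 mass g 278.0238356270281 width 42.6247466087825 ft [ 0.23781456 -0.05895882 -2.05008904] t 13.8583
2 down True [462.5953479    1.12787383 180.49335399] [-0.05835894 -0.34075326  4.96325302]
t 17.2667
```

View pics/lift2.png

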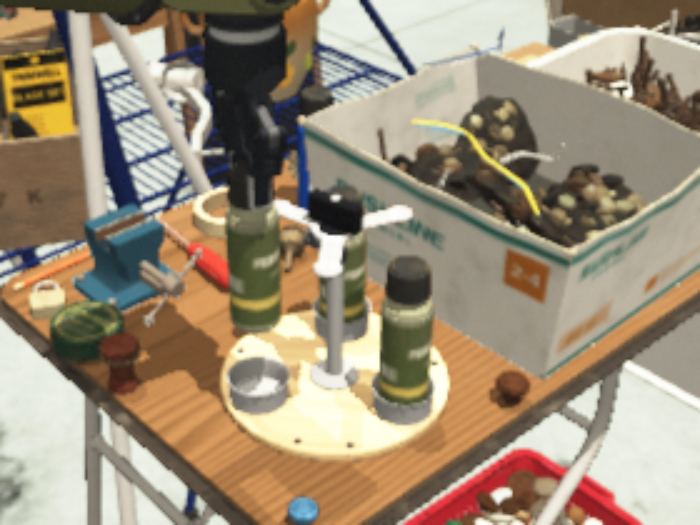

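The picture shows can 2 hanging upright above its empty cup at (258,383), with the lock undisturbed. It weighs about 280 g or slightly less, so it is a light one. It set down on contact at the original height. Next are cans 3 and 1.

```bash
sed -i 's/if not 42</if not 40</' h.py
python3 - <<'E'
from h import *
grab(3);back(3);grab(1)
E
```

```text
3 width 42.35880755629119 grip 51.01049849909032 ft [ 0.66678748 -0.22395186  4.54353545]
3 mass g 283.79467648946513 width 42.3307067213338 ft [ 0.16402691  0.12042351 -1.75030868] t 22.7
3 down True [ 566.39561957 -114.10796542  180.47507612] [ 0.1990165  -0.28771147  6.21941667]
t 26.0667
1 width 43.447646439888835 grip 51.48999359145819 ft [ 0.49110917 -0.13900423  4.57557867]
1 mass g 468.72785732623964 width 43.04980060649236 ft [-0.16894412  0.15657421 -4.85512755] t 31.8583
```

Can 1 is clearly the heaviest, at about 470 g against about 280 g for the others. I raise it further and check the final state.

Run:
```python
from h import *
bot.servo_line([*CAN[1][0],ZG+140],speed=60);bot.dwell(.6)
s=bot.read_state();print(s["ee_pos"],s["grip_width"],s["grip_force"],s["ft_force"],np.abs(s["qvel"]).max())
a=bot.read_camera("scene");t=bot.read_camera("top")
P=cloud(t);z=P[...,2]
m=(z>228)&(z<246)&(np.hypot(P[...,0]-C[0],P[...,1]-C[1])<45);print("handle px",m.sum())
if m.sum()>50: print(cv2.minAreaRect(P[m][:,:2].astype(np.float32)))
cv2.imwrite("pics/fin.png",np.hstack([cv2.resize(a["image"][100:330,210:440],(400,400)),cv2.resize(t["image"][140:300,290:450],(400,400))]))
```

```text
[613.80797612  33.51244291 320.03479462] 43.08830946175268 51.27012994795223 [-0.34478814  0.82961786 -4.70808879] 0.001420591838671749
handle px 0
```

View pics/fin.png

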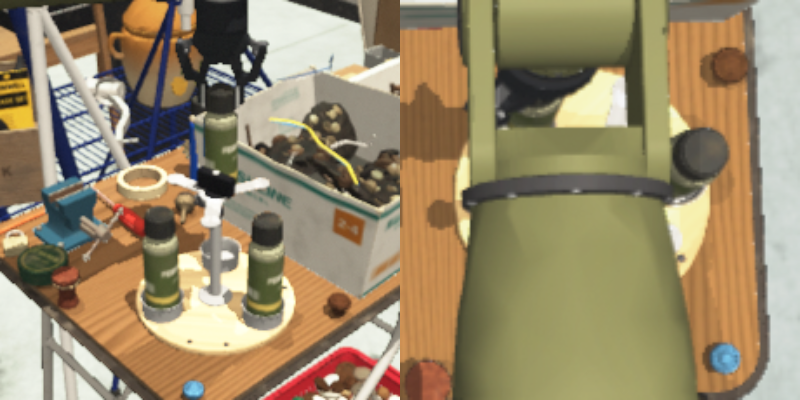

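The left view shows can 1 held upright at (220,140) over its empty cup, and cans 2 and 3 standing in their cups at (160,265) and (265,270). The lock at (215,185) is still between the cans, and the bystanders are where they were.

```bash
python3 -c "
from rig import bot
print(bot.finish_job(),bot.read_state()['clock'])"
```

```text
the job is handed in; nothing more can be done
the job is handed in; nothing more can be done
```

The job is handed in: I turned the lock to its free position and lifted each can in turn; can 1 is the heaviest (about 470 g, the others about 280 g) and is held upright 14 cm above its pocket, with cans 2 and 3 back in theirs.

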